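# Open a slack needle valve by one true turn

## Robot

A 6-joint arm with a two-finger parallel gripper is mounted at the origin on a cart in front of the work surface, level with it; the furniture and walls round the work are solid. World frame = base frame: x ahead of the robot, y to its left, z up, the work surface at z = 0. Lengths are in m, angles in rad, forces in N, time in s.
With the tool pointing down it reaches from about 0.375 to 0.975 m from the base axis. Payload 3.8 kg.
Tool frame: the origin (TCP) lies between the finger pads; the fingertips stand 17 mm ahead of it and the grasp point (between the pads) lies 2 mm behind it; z points along the fingers, y is the line along which they close (so a half turn about z gives the same grasp; the last joint's range is limited). The gripper opens to 85 mm and grips with 20 to 120 N. Pads are 22 mm wide; open, the fingers measure 114 mm over their backs; the gripper's body (76 mm by 85 mm) begins 54 mm behind the grasp point. The pads swing forward as they close: fully open they stand 13 mm farther back than shut.
Start: joints at [-1.194, 0.264, 1.604, -0, 1.274, -0.037], TCP at [0.271, -0.618, 0.248] pointing down, gripper open.
Joint ranges: [-2.63, 2.63], [-0.94, 2.18], [0.31, 2.57], [-1.31, 4.45], [0, 2.66], [-2.55, 2.55]. Speed limits (rad/s): [2.57, 2.57, 3.14, 3.14, 3.14, 3.14].

## Interface

Orientations are given as a rotation vector (axis times angle).
In Python, from workcell import bot gives the robot as it stands.
- The arm moves only by the tool play_rows, never from a script. Its argument "steps" is one flat list of numbers, 4 for each row, row after row: the shift along the tool's x, y, z in m, then the turn about the tool's z in rad. A call has 1 to 10 rows; each row is the pose to reach, as a shift and turn from the pose commanded when the call began, along the tool's axes at that moment; what a row does not reach only later rows make up. A row lasts 1/8 s, in which the tool goes at most 62.5 mm and 10.7 degrees, less where a joint would pass 70% of its speed; a pose out of reach is approached as far as the arm can. A call with a gripper value outside its range is refused whole. "jaw" is the closure in counts, from 0 (fully open) to 255 (shut), set as the call begins (left out, the last holds). The fingers move at their own pace and stop on an object; "grip_force" is the grip in N (left out, the last holds). Time passes only in rows, so rows that repeat a pose let the fingers close. It gives the time, the measured TCP pose, the force, the opening and the grip force at its end, in the units of the state.
- bot.read_state(): the state, without advancing time (a new reading comes with each control period).
- bot.read_camera(name): name is "scene" or "top" or "wrist"; returns a dict with "pixels" (400x640x3 uint8, blue, green, red), "mtx" (3x3 intrinsics, pixels), "dist" ([k1, k2, p1, p2, k3] as OpenCV has them; the pictures are not rectified), "R" (3x3) and "t" (3): a world point X has camera coordinates R X + t. Camera axes: x right, y down, z forward; pixel columns grow to the right and rows downward; lengths in m; the calibration is good to about 2 mm. A picture is of the moment at which its call begins. There is no depth.
- bot.finish_job(): hands the job in; it is judged then, once.
The state is a dict: "time": time; "q": joint angles; "joint_vel": joint speeds; "joint_torque": joint torques, N m; "tool_pos": TCP position; "tcp_rot": TCP orientation; "wrist_force": force on the tool from outside, world axes, zero at the start; "torque": the same for the moment, N m; "width": opening from 0.0 (shut) to 1.0 (fully open); "grip_force": force on a finger pad.
Only numpy, scipy, OpenCV 4.12 (cv2) and the standard library are available. Lean on these libraries where they do the work, as an engineer would, in place of code of your own. Each camera call takes 0.05 s, during which the arm holds its last target. There are 200 camera calls.

## Task

The needle valve on the test plate has a badly worn drive, so its red handwheel turns loosely for part of a turn before it grips the stem. Turn the wheel anticlockwise by its black handle until you feel that the slack is used up, then turn it exactly one full turn further, so that the stem really opens by one turn; do not overshoot. Let go and leave the wheel there, with the multimeter, tape roll and hex key left where they lie.

Things in the scene. Friction and masses are not known exactly. Their poses are not given: they have to be found in the camera images.
- valve: Brass needle valve on a 90 x 170 x 12 mm aluminium plate fixed to the worktop; a capped pipe runs along its own y, 42 mm up, with a small dial gauge (top at 108 mm) over its +y clamp. Origin: centre of the plate's underside; z up. Everything but the wheel, its handle and the stem is lower than 125 mm.
- wheel_centre (a point): Fixed point on the upright axis of the red handwheel, 134 mm above the worktop, in the plane of the rim. The wheel is 117 mm across, rim bar 13 mm thick (its top 140 mm above the worktop), with five spokes and a hub 34 mm across. Anticlockwise seen from above opens the valve. The wheel stays where it is left.
- wheel: The red handwheel; origin on its axis 106 mm above the worktop, x towards its handle. In the slack (0.1 to 0.9 turn to open, hidden, new each time) it turns almost freely, under 1 N at the handle. When the slack is used up the stem follows and the wheel drags evenly with 0.65 N m, about 12 N along the handle's path (less at rest). Clockwise it has slack too, then closes the valve.
- handle_mid (a point): Middle of the grip of the black upright crank handle that stands on the rim, 52 mm from the wheel's axis, and goes round with the wheel. This point is 176 mm above the worktop; the grip is a round barrel 19 mm across, from 146 to 200 mm above the worktop. It revolves freely on its pin, so a gripper may hold it and keep its own orientation all the way round.
- stem_top (a point): Top of the plain round steel stem, 10 mm in diameter, that sticks about 7 mm out of the wheel's hub. It does not rotate; it rises 1 mm for each turn of the wheel beyond the slack. It starts 0.1 to 0.6 mm above its closed stop.
- multimeter: Yellow and black multimeter lying on its back, 150 x 68 x 40 mm, loose bystander. Origin: centre of its underside.
- tape_roll: Tan roll of tape lying flat, 92 mm across, 19 mm high, loose bystander. Origin: centre of its underside.
- hex_key: Black hex key, 30 x 97 x 6 mm, loose bystander. Origin: centre of its underside.
There are look-alikes about, which are no part of the job. There is more than one size of the valve; the job needs the larger.

How it is judged:
On the way:
1. the slack is used up and the stem has begun to rise (more than 0.2 mm) (distance of stem_top from where it was at the start of the episode above 0.0002 m), for 0.1 s.
At the end, for the whole second after the job is handed in: The stem stands one turn (1.0 mm) higher than at the start, within a tenth of a turn (0.1 mm), and stays so; nothing touches the wheel (distance of stem_top from where it was at the start of the episode between 0.0009 and 0.0011 m).
It fails at once if the stem is opened more than 1.25 turns (1.25 mm) (distance of stem_top from where it was at the start of the episode above 0.00125 m).
It fails at once if a bystander (multimeter, tape roll or hex key) is moved by more than 20 mm (distance of any of multimeter, tape_roll, hex_key from where it was at the start of the episode above 0.02 m).
It also fails if it takes over 72 s, if anything falls off the work surface, if the arm or the gripper's body presses on something with over 40 N, if the wrist force passes 120 N, or if a joint passes its speed limit or range.

## Working session

There is one attempt and no reset: what is moved stays moved. The work goes in short steps, Python scripts to look and compute and a tool call to move; the robot and the scene stay as the last step left them, time stands still between calls to the robot, and variables do not carry over. Pictures are saved under pics/ and viewed, at most 10 in all, crops included, and the job is handed in when it is done.

Besides the shell and the picture viewer there is one more tool, called after "Emit:" as name(argument=value, ...) on one line, values as JSON. play_rows: Moves the arm, as the interface text tells. Its arguments: {"type":"object","properties":{"steps":{"type":"array"},"jaw":{"type":"number"},"grip_force":{"type":"number"}},"required":["steps"]}

```bash
mkdir -p pics; python3 - <<'E'
from workcell import bot
import cv2,numpy as np
s=bot.read_state();print(s)
for n in("scene","top"):
    c=bot.read_camera(n);cv2.imwrite(f"pics/{n}0.png",c["pixels"]);np.savez(f"{n}0.npz",**c);print(n,c["mtx"],c["R"],c["t"],c["dist"])
E
```

```text
{'time': 0.0, 'q': array([-1.19388167e+00,  2.64747218e-01,  1.60537155e+00,  2.63154924e-05,
        1.27373412e+00, -3.68864181e-02]), 'joint_vel': array([-3.00442226e-04,  3.77002293e-05,  7.37333379e-04,  1.01893233e-03,
       -1.75748255e-03,  4.39509959e-04]), 'joint_torque': array([-3.78703204e-03, -5.15123677e+01, -3.67314613e+01, -5.08823405e-05,
        1.31854636e-02,  3.71919540e-06]), 'tool_pos': array([ 0.27116796, -0.61736928,  0.24696733]), 'tcp_rot': array([-3.07240794e+00, -6.44899250e-01,  5.61367698e-04]), 'wrist_force': array([ 0.60668362,  0.20339028, -0.26244663]), 'torque': array([ 0.03133432, -0.03736658,  0.0455798 ]), 'grip_force': 0.0, 'width': 0.9963592185324425}
scene [[458.34595862   0.         328.58502101]
 [  0.         458.34595862 197.41843402]
 [  0.           0.           1.        ]] [[-8.49740418e-01 -5.27201081e-01 -4.91314724e-04]
 [-2.94486314e-01  4.75424339e-01 -8.29005132e-01]
 [ 4.37285985e-01 -7.04294482e-01 -5.59240780e-01]] [0.49365511 0.28497946 0.87702221] [-0.09231411  0.          0.          0.          0.        ]
top [[393.23539481   0.         319.89058764]
 [  0.         393.23539481 204.45994708]
 [  0.           0.           1.        ]] [[ 0.00249958 -0.99985479  0.01685659]
 [-0.99201308 -0.00460507 -0.12605097]
 [ 0.1261103  -0.01640688 -0.99188054]] [-0.04997973  0.61420134  1.0346179 ] [-0.0515365  0.         0.         0.         0.       ]
```

View pics/scene0.png

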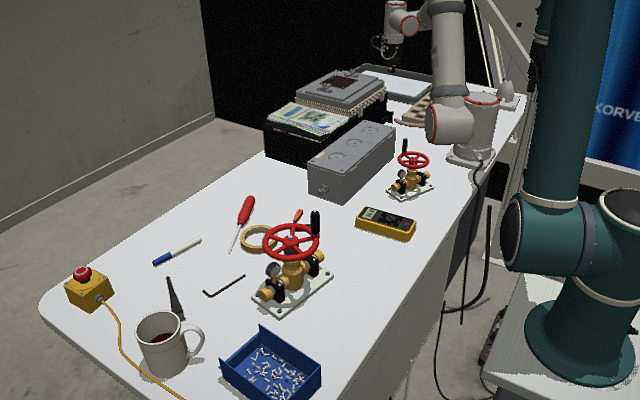

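View pics/top0.png

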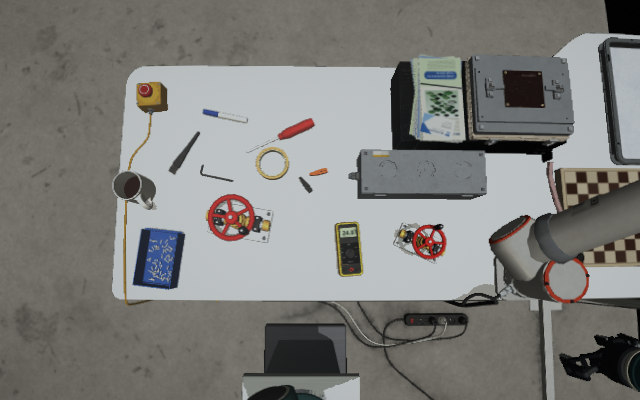

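Two valves are in view. One has its red wheel at top (231,217) / scene (291,241). The other is at top (430,242) / scene (412,160). The left one looks larger. I'll measure the rim diameters and confirm in a crop.

```bash
cat > h.py <<'E'
import cv2,numpy as np
def load(n): return dict(np.load(n))
def ray(c,px):
    u=cv2.undistortPoints(np.array(px,float).reshape(-1,1,2),c["mtx"],c["dist"]).reshape(-1,2)
    d=np.c_[u,np.ones(len(u))]@c["R"]; return -c["R"].T@c["t"],d
def plane(c,px,z):
    o,d=ray(c,px); return o+d*((z-o[2])/d[:,2])[:,None]
def proj(c,X):
    return cv2.projectPoints(np.array(X,float).reshape(-1,3),cv2.Rodrigues(c["R"])[0],c["t"],c["mtx"],c["dist"])[0].reshape(-1,2)
def red(im):
    h=cv2.cvtColor(im,cv2.COLOR_BGR2HSV)
    return (((h[...,0]<6)|(h[...,0]>174))&(h[...,1]>170)&(h[...,2]>70)).astype(np.uint8)
E
python3 - <<'E'
from h import *
for n,cs in(("top",((231,217),(430,242))),("scene",((291,241),(412,160)))):
    c=load(n+"0.npz");m=red(c["pixels"])
    for p in cs:
        w=np.zeros_like(m);cv2.circle(w,p,34,1,-1)
        ys,xs=np.nonzero(m*w);hull=cv2.convexHull(np.c_[xs,ys].astype(np.int32)).reshape(-1,2)
        P=plane(c,hull,.137);
        (x,y),r=cv2.minEnclosingCircle((P[:,:2]*1000).astype(np.float32))
        e=cv2.fitEllipse((P[:,:2]*1000).astype(np.float32))
        print(n,p,"circle",x,y,r*2,"ell",e)
a=cv2.imread("pics/top0.png")[180:260,190:290];b=cv2.imread("pics/scene0.png")[195:325,240:345]
a=cv2.resize(a,(480,384),interpolation=2);b=cv2.resize(b,(310,384),interpolation=2)
cv2.imwrite("pics/crop0.png",np.hstack([a,b]))
E
```

```text
top (231, 217) circle 569.8886108398438 174.4277801513672 112.6740493774414 ell ((570.1420288085938, 174.19813537597656), (110.98369598388672, 112.3170394897461), 162.23988342285156)
top (430, 242) circle 510.8311462402344 -315.43878173828125 83.29364013671875 ell ((510.8907775878906, -315.59808349609375), (82.01629638671875, 82.48892974853516), 122.6541519165039)
scene (291, 241) circle 563.5957641601562 172.7547149658203 119.5381088256836 ell ((564.3984375, 172.75701904296875), (114.43115234375, 119.15482330322266), 31.603803634643555)
scene (412, 160) circle 483.29705810546875 -333.99896240234375 210.81301879882812 ell ((481.6040344238281, -333.7763671875), (97.7118911743164, 219.56512451171875), 175.81298828125)
```

View pics/crop0.png

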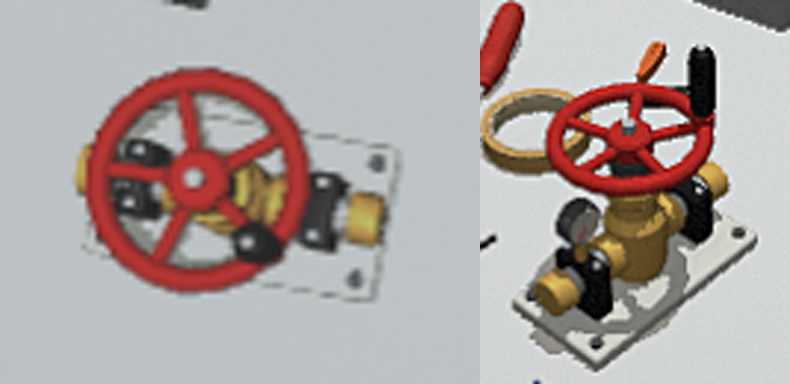

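The left valve, with its wheel at top (231,217) / scene (291,241), measures about 112–119 mm across. The other measures about 82 mm. The left one matches the 117 mm description, so it is the target. Its black handle is at about top (244,230) / scene (315,212–235). Next I'll locate the handle and plan the approach.

```bash
python3 - <<'E'
from h import *
T=load("top0.npz");S=load("scene0.npz")
def dark(c,x0,x1,y0,y1):
    m=np.zeros(c["pixels"].shape[:2],np.uint8);m[y0:y1,x0:x1]=(c["pixels"][y0:y1,x0:x1].max(2)<50)
    n,l,s,ce=cv2.connectedComponentsWithStats(m)
    return [(s[i].tolist(),ce[i].round(1).tolist()) for i in range(1,n) if s[i,4]>15]
print("top",dark(T,232,254,222,242));print("scene",dark(S,305,325,203,242))
C=np.array([.567,.1735])
# handle on circle r=52: project candidates and compare with views (top end & mid)
for a in range(0,360,15):
    h=C+.052*np.array([np.cos(np.radians(a)),np.sin(np.radians(a))])
    t=proj(T,[[*h,.2],[*h,.15]]);s=proj(S,[[*h,.2],[*h,.146]]);print(a,h.round(3),t.round(0).tolist(),s.round(0).tolist()) if 180<=a<=285 else 0
print(plane(S,[[315.3,223]],.173),plane(T,[[244,230.5]],.19))
E
```

```text
top [([239, 227, 9, 8, 36], [243.8, 230.8])]
scene [([307, 211, 13, 24, 193], [314.8, 222.5])]
180 [0.515 0.174] [[224.0, 238.0], [229.0, 239.0]] [[310.0, 224.0], [310.0, 246.0]]
195 [0.517 0.16 ] [[230.0, 237.0], [235.0, 238.0]] [[313.0, 220.0], [314.0, 242.0]]
210 [0.522 0.148] [[236.0, 235.0], [240.0, 236.0]] [[314.0, 216.0], [315.0, 237.0]]
225 [0.53  0.137] [[241.0, 232.0], [244.0, 233.0]] [[314.0, 212.0], [314.0, 233.0]]
240 [0.541 0.128] [[244.0, 227.0], [248.0, 228.0]] [[312.0, 208.0], [312.0, 229.0]]
255 [0.554 0.123] [[247.0, 222.0], [250.0, 223.0]] [[308.0, 205.0], [308.0, 226.0]]
270 [0.567 0.122] [[248.0, 216.0], [251.0, 218.0]] [[303.0, 202.0], [304.0, 224.0]]
285 [0.58  0.123] [[247.0, 210.0], [250.0, 212.0]] [[297.0, 201.0], [298.0, 222.0]]
[[0.52744524 0.13639043 0.173     ]] [[0.53343403 0.13082439 0.19      ]]
```

Emit:
play_rows(steps=[0,0,-0.03,0,0.03,-0.032,-0.05,-0.13,0.06,-0.065,-0.05,-0.26,0.09,-0.097,-0.05,-0.39,0.12,-0.13,-0.05,-0.52,0.15,-0.162,-0.05,-0.65,0.18,-0.195,-0.05,-0.78,0.21,-0.227,-0.05,-0.91,0.24,-0.26,-0.05,-1.04,0.27,-0.292,-0.05,-1.157], jaw=0, grip_force=40)

```text
time: 1.35
tool_pos: [0.4012, -0.2405, 0.2978]
tcp_rot: [-2.217, -2.225, -0.0]
wrist_force: [1.2, -1.5, 0.5]
width: 1.002
grip_force: 0.0
```

Emit:
play_rows(steps=[0.05,0.017,0,0,0.1,0.034,0,0,0.15,0.051,0,0,0.2,0.069,0,0,0.25,0.086,0,0,0.3,0.103,0,0,0.35,0.12,0,0,0.3755,0.129,0,0,0.3755,0.129,0,0])

```text
time: 2.48
tool_pos: [0.5301, 0.1351, 0.2975]
tcp_rot: [-2.217, -2.224, 0.002]
wrist_force: [-0.7, -0.5, 0.0]
width: 1.0
grip_force: 0.0
```

```bash
python3 - <<'E'
from workcell import bot
from h import *
s=bot.read_state();print(s["tool_pos"],s["tcp_rot"],s["wrist_force"],s["q"])
c=bot.read_camera("wrist");cv2.imwrite("pics/w1.png",c["pixels"]);np.savez("w1.npz",**c)
print(-c["R"].T@c["t"],c["R"])
E
```

```text
[0.53012612 0.13505039 0.29747486] [-2.21744700e+00 -2.22419016e+00  1.70931299e-03] [-0.65166767 -0.47325003  0.0369419 ] [ 2.03833397e-01 -5.41222933e-03  1.81560977e+00  1.36460591e-04
  1.33278652e+00  2.00764795e-01]
[0.52902932 0.21290918 0.42294722] [[ 9.99994799e-01  3.20010930e-03 -4.00503149e-04]
 [ 3.16851116e-03 -9.51695371e-01  3.07027494e-01]
 [ 6.01364548e-04 -3.07027166e-01 -9.51700561e-01]]
```

View pics/w1.png

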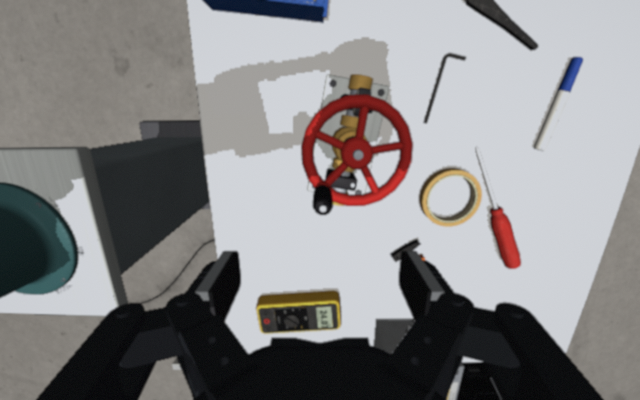

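The wrist view shows the red wheel centred near (357,150), with the stem at about (356,154). The handle leans from about (330,182) to (322,208). I'll fuse the three views for the wheel centre and handle.

```bash
python3 - <<'E'
from h import *
from scipy.optimize import least_squares
W=load("w1.npz");T=load("top0.npz");S=load("scene0.npz")
for nm,c,p,r in(("w",W,(357,150),62),("t",T,(231,217),34),("s",S,(291,241),36)):
    m=red(c["pixels"]);w=np.zeros_like(m);cv2.circle(w,p,r,1,-1);m=m*w
    cs,_=cv2.findContours(m,cv2.RETR_EXTERNAL,cv2.CHAIN_APPROX_NONE)
    k=max(cs,key=len).reshape(-1,2);P=plane(c,k,.134)[:,:2]
    hull=cv2.convexHull(k.astype(np.int32)).reshape(-1,2);P=plane(c,hull,.134)[:,:2]
    f=least_squares(lambda q:np.hypot(*(P-q[:2]).T)-q[2],[.567,.174,.058],loss="soft_l1",f_scale=.001).x
    print(nm,(f*1000).round(1))
def dark(c,x0,x1,y0,y1,t=50):
    m=np.zeros(c["pixels"].shape[:2],np.uint8);m[y0:y1,x0:x1]=(c["pixels"][y0:y1,x0:x1].max(2)<t)
    n,l,s,ce=cv2.connectedComponentsWithStats(m);i=1+np.argmax(s[1:,4]);return s[i],ce[i]
print(dark(W,310,336,182,216))
for X in([.530,.135],[.527,.137],[.533,.132]): print(X,proj(W,[[*X,.2],[*X,.146]]).round(1).tolist())
# stem top
for nm,c in(("w",W),("t",T),("s",S)):
    print(nm,proj(c,[.568,.1735,.147]).round(1))
x=W["pixels"];cv2.imwrite("pics/w1c.png",cv2.resize(x[85:220,290:425],(540,540),interpolation=2))
E
```

```text
w [567.7 171.2  56.5]
t [570.5 174.8  56. ]
s [566.7 169.6  58.8]
(array([314, 185,  18,  27, 339], dtype=int32), array([322.24188791, 196.90560472]))
[0.53, 0.135] [[320.3, 206.5], [320.2, 189.4]]
[0.527, 0.137] [[316.8, 204.3], [317.3, 187.5]]
[0.533, 0.132] [[323.8, 209.8], [323.0, 192.1]]
w [[358.5 152.5]]
t [[230.  217.3]]
s [[288.6 236.3]]
```

View pics/w1c.png

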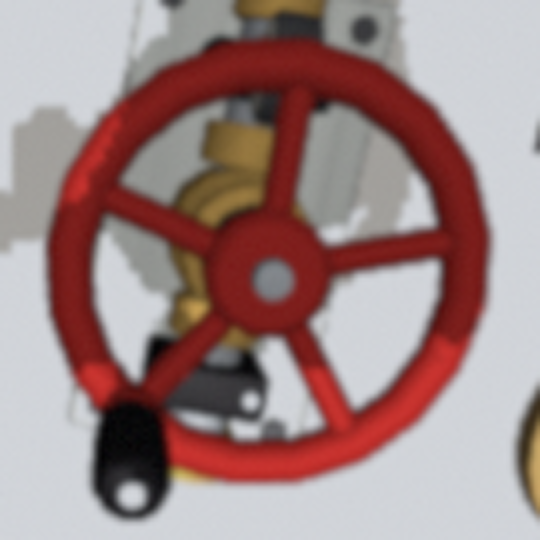

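```bash
python3 - <<'E'
from h import *
W=load("w1.npz");T=load("top0.npz");S=load("scene0.npz")
for z in(.147,): print("stem",[plane(c,[p],z)[0].round(4).tolist() for c,p in((W,(358.2,155.5)),(T,(230.4,217.1)),(S,(290.2,238)))])
print("pin",plane(W,[(322.7,208)],.2),"T",plane(T,[(243,231)],.195),"S",plane(S,[(314.8,222.5)],.173))
print("Wmid",plane(W,[(322.2,197.5)],.173))
E
```

```text
stem [[0.5679, 0.1705, 0.147], [0.5686, 0.1725, 0.147], [0.5621, 0.176, 0.147]]
pin [[0.53205394 0.13363316 0.2       ]] T [[0.53197021 0.13222584 0.195     ]] S [[0.5291996  0.13553437 0.173     ]]
Wmid [[0.53187312 0.13459177 0.173     ]]
```

Emit:
play_rows(steps=[-0.001,0.0015,0.04,0,-0.001,0.0015,0.08,0,-0.001,0.0015,0.11,0,-0.001,0.0015,0.12,0,-0.001,0.0015,0.12,0])

```text
time: 3.15
tool_pos: [0.5314, 0.1315, 0.1781]
tcp_rot: [-2.222, -2.22, 0.001]
wrist_force: [-0.7, 0.1, 0.4]
width: 0.997
grip_force: 0.0
```

Emit:
play_rows(steps=[0,0,0,0,0,0,0,0,0,0,0,0,0,0,0,0,0,0,0,0,0,0,0,0,0,0,0,0,0,0,0,0], jaw=255, grip_force=40)

```text
time: 4.15
tool_pos: [0.532, 0.1325, 0.1787]
tcp_rot: [2.221, 2.221, 0.001]
wrist_force: [-0.5, -0.5, 4.0]
width: 0.204
grip_force: 39.2
```

```bash
cat > circ.py <<'E'
import numpy as np,sys
# rows: (world dy, world dx) about the axis, handle starts at 226.3 deg; args: start end step rows_per_call (deg turned)
P0,r=226.3,.0523
ab=lambda a:np.round(r*np.array([np.sin(np.radians(P0+a)),np.cos(np.radians(P0+a))]),4)
a,b,st,n=map(float,sys.argv[1:5]);n=int(n)
while a<b-.01:
    L=[];
    for i in range(1,n+1):
        d=ab(min(a+st*i,b))-ab(a);L+=[f"{d[0]:.4f}",f"{d[1]:.4f}","0","0"]
    print(a,"->",min(a+st*n,b),"tangent(x,y)",np.round([-np.sin(np.radians(P0+a+st*n)),np.cos(np.radians(P0+a+st*n))],2),", ".join(L));a+=st*n
E
python3 circ.py 0 30 5 6; python3 circ.py 30 390 5 4
```

```text
0.0 -> 30.0 tangent(x,y) [ 0.97 -0.24] -0.0030, 0.0034, 0, 0, -0.0057, 0.0071, 0, 0, -0.0081, 0.0110, 0, 0, -0.0101, 0.0151, 0, 0, -0.0117, 0.0193, 0, 0, -0.0130, 0.0237, 0, 0
30.0 -> 50.0 tangent(x,y) [0.99 0.11] -0.0009, 0.0045, 0, 0, -0.0014, 0.0090, 0, 0, -0.0015, 0.0136, 0, 0, -0.0012, 0.0181, 0, 0
50.0 -> 70.0 tangent(x,y) [0.9  0.44] 0.0007, 0.0045, 0, 0, 0.0018, 0.0090, 0, 0, 0.0033, 0.0133, 0, 0, 0.0051, 0.0175, 0, 0
70.0 -> 90.0 tangent(x,y) [0.69 0.72] 0.0022, 0.0040, 0, 0, 0.0047, 0.0078, 0, 0, 0.0076, 0.0113, 0, 0, 0.0108, 0.0146, 0, 0
90.0 -> 110.0 tangent(x,y) [0.4  0.92] 0.0034, 0.0030, 0, 0, 0.0071, 0.0057, 0, 0, 0.0110, 0.0081, 0, 0, 0.0151, 0.0101, 0, 0
110.0 -> 130.0 tangent(x,y) [0.06 1.  ] 0.0042, 0.0016, 0, 0, 0.0086, 0.0029, 0, 0, 0.0131, 0.0038, 0, 0, 0.0176, 0.0043, 0, 0
130.0 -> 150.0 tangent(x,y) [-0.28  0.96] 0.0046, 0.0001, 0, 0, 0.0091, -0.0002, 0, 0, 0.0136, -0.0009, 0, 0, 0.0181, -0.0020, 0, 0
150.0 -> 170.0 tangent(x,y) [-0.59  0.81] 0.0043, -0.0015, 0, 0, 0.0085, -0.0033, 0, 0, 0.0125, -0.0055, 0, 0, 0.0163, -0.0080, 0, 0
170.0 -> 190.0 tangent(x,y)
[... 752 characters left out ...]
, 0, 0, -0.0151, -0.0101, 0, 0
290.0 -> 310.0 tangent(x,y) [-0.06 -1.  ] -0.0042, -0.0016, 0, 0, -0.0086, -0.0029, 0, 0, -0.0131, -0.0038, 0, 0, -0.0176, -0.0043, 0, 0
310.0 -> 330.0 tangent(x,y) [ 0.28 -0.96] -0.0046, -0.0001, 0, 0, -0.0091, 0.0002, 0, 0, -0.0136, 0.0009, 0, 0, -0.0181, 0.0020, 0, 0
330.0 -> 350.0 tangent(x,y) [ 0.59 -0.81] -0.0043, 0.0015, 0, 0, -0.0085, 0.0033, 0, 0, -0.0125, 0.0055, 0, 0, -0.0163, 0.0080, 0, 0
350.0 -> 370.0 tangent(x,y) [ 0.83 -0.55] -0.0035, 0.0029, 0, 0, -0.0068, 0.0061, 0, 0, -0.0098, 0.0095, 0, 0, -0.0125, 0.0132, 0, 0
370.0 -> 390.0 tangent(x,y) [ 0.97 -0.24] -0.0024, 0.0039, 0, 0, -0.0044, 0.0080, 0, 0, -0.0060, 0.0122, 0, 0, -0.0073, 0.0166, 0, 0
```

Emit:
play_rows(steps=[-0.003,0.0034,0,0,-0.0057,0.0071,0,0,-0.0081,0.011,0,0,-0.0101,0.0151,0,0,-0.0117,0.0193,0,0,-0.013,0.0237,0,0])

```text
time: 4.9
tool_pos: [0.5559, 0.1193, 0.1787]
tcp_rot: [2.221, 2.221, 0.001]
wrist_force: [0.0, 0.3, 5.1]
width: 0.207
grip_force: 39.2
```

Emit:
play_rows(steps=[-0.0009,0.0045,0,0,-0.0014,0.009,0,0,-0.0015,0.0136,0,0,-0.0012,0.0181,0,0])

```text
time: 5.4
tool_pos: [0.574, 0.1181, 0.1787]
tcp_rot: [2.221, 2.221, 0.001]
wrist_force: [-1.1, -0.4, 5.6]
width: 0.199
grip_force: 39.2
```

Emit:
play_rows(steps=[0.0007,0.0045,0,0,0.0018,0.009,0,0,0.0033,0.0133,0,0,0.0051,0.0175,0,0])

```text
time: 5.9
tool_pos: [0.5915, 0.1232, 0.1788]
tcp_rot: [2.221, 2.221, 0.001]
wrist_force: [-0.9, -0.2, 5.2]
width: 0.21
grip_force: 39.2
```

Emit:
play_rows(steps=[0.0022,0.004,0,0,0.0047,0.0078,0,0,0.0076,0.0113,0,0,0.0108,0.0146,0,0])

```text
time: 6.4
tool_pos: [0.6061, 0.134, 0.1788]
tcp_rot: [2.221, 2.221, 0.001]
wrist_force: [-0.1, -0.5, 5.3]
width: 0.202
grip_force: 39.2
```

Emit:
play_rows(steps=[0.0034,0.003,0,0,0.0071,0.0057,0,0,0.011,0.0081,0,0,0.0151,0.0101,0,0])

```text
time: 6.9
tool_pos: [0.6162, 0.1491, 0.1788]
tcp_rot: [2.221, 2.221, 0.001]
wrist_force: [-0.1, -0.3, 6.1]
width: 0.208
grip_force: 39.3
```

Emit:
play_rows(steps=[0.0042,0.0016,0,0,0.0086,0.0029,0,0,0.0131,0.0038,0,0,0.0176,0.0043,0,0])

```text
time: 7.4
tool_pos: [0.6205, 0.1667, 0.1789]
tcp_rot: [2.221, 2.221, 0.001]
wrist_force: [-1.6, -0.4, 6.7]
width: 0.208
grip_force: 39.3
```

Emit:
play_rows(steps=[0.0046,0.0001,0,0,0.0091,-0.0002,0,0,0.0136,-0.0009,0,0,0.0181,-0.002,0,0])

```text
time: 7.9
tool_pos: [0.6186, 0.1849, 0.1789]
tcp_rot: [2.221, 2.221, 0.001]
wrist_force: [0.9, -0.8, 6.2]
width: 0.201
grip_force: 39.2
```

Emit:
play_rows(steps=[0.0043,-0.0015,0,0,0.0085,-0.0033,0,0,0.0125,-0.0055,0,0,0.0163,-0.008,0,0])

```text
time: 8.4
tool_pos: [0.6106, 0.2012, 0.1789]
tcp_rot: [2.221, 2.221, 0.001]
wrist_force: [-0.1, -0.2, 5.4]
width: 0.208
grip_force: 39.2
```

Emit:
play_rows(steps=[0.0035,-0.0029,0,0,0.0068,-0.0061,0,0,0.0098,-0.0095,0,0,0.0125,-0.0132,0,0])

```text
time: 8.9
tool_pos: [0.5974, 0.2138, 0.1789]
tcp_rot: [2.221, 2.221, 0.002]
wrist_force: [-0.3, -0.2, 5.4]
width: 0.207
grip_force: 39.2
```

Emit:
play_rows(steps=[0.0024,-0.0039,0,0,0.0044,-0.008,0,0,0.006,-0.0122,0,0,0.0073,-0.0166,0,0])

```text
time: 9.4
tool_pos: [0.5808, 0.2212, 0.1788]
tcp_rot: [2.221, 2.221, 0.002]
wrist_force: [0.5, 0.5, 5.9]
width: 0.203
grip_force: 39.2
```

Emit:
play_rows(steps=[0.0009,-0.0045,0,0,0.0014,-0.009,0,0,0.0015,-0.0136,0,0,0.0012,-0.0181,0,0])

```text
time: 9.9
tool_pos: [0.5626, 0.2224, 0.1788]
tcp_rot: [2.221, 2.221, 0.002]
wrist_force: [-0.2, 0.4, 4.9]
width: 0.208
grip_force: 39.2
```

Emit:
play_rows(steps=[-0.0007,-0.0045,0,0,-0.0018,-0.009,0,0,-0.0033,-0.0133,0,0,-0.0051,-0.0175,0,0])

```text
time: 10.4
tool_pos: [0.5454, 0.2174, 0.1789]
tcp_rot: [2.221, 2.221, 0.004]
wrist_force: [4.8, 1.8, 3.7]
width: 0.204
grip_force: 39.4
```

Emit:
play_rows(steps=[-0.0022,-0.004,0,0])

```text
time: 10.52
tool_pos: [0.5441, 0.2161, 0.1795]
tcp_rot: [2.219, 2.218, 0.014]
wrist_force: [12.5, 5.6, -1.2]
width: 0.206
grip_force: 39.5
```

Emit:
play_rows(steps=[0,0,0,0,0,0,0,0])

```text
time: 10.78
tool_pos: [0.5443, 0.2163, 0.1793]
tcp_rot: [2.219, 2.219, 0.014]
wrist_force: [9.7, 4.5, -0.9]
width: 0.21
grip_force: 39.3
```

```bash
python3 circ.py 255 575 5 8; python3 - <<'E'
import numpy as np
from scipy.optimize import least_squares
P=np.array([[.5559,.1193],[.574,.1181],[.5915,.1232],[.6061,.134],[.6162,.1491],[.6205,.1667],[.6186,.1849],[.6106,.2012],[.5974,.2138],[.5808,.2212],[.5626,.2224]])
f=least_squares(lambda q:np.hypot(*(P-q[:2]).T)-q[2],[.568,.172,.052]);print(f.x,abs(f.fun).max())
for p in P.tolist()+[[.5454,.2174],[.5441,.2161],[.5443,.2163]]:
    d=np.array(p)-f.x[:2];print(p,(np.degrees(np.arctan2(d[1],d[0]))-226.3)%360,np.hypot(*d))
E
```

```text
255.0 -> 295.0 tangent(x,y) [-0.32 -0.95] -0.0025, -0.0038, 0, 0, -0.0054, -0.0073, 0, 0, -0.0086, -0.0106, 0, 0, -0.0120, -0.0136, 0, 0, -0.0157, -0.0163, 0, 0, -0.0196, -0.0187, 0, 0, -0.0237, -0.0207, 0, 0, -0.0279, -0.0223, 0, 0
295.0 -> 335.0 tangent(x,y) [ 0.36 -0.93] -0.0044, -0.0013, 0, 0, -0.0089, -0.0022, 0, 0, -0.0134, -0.0027, 0, 0, -0.0180, -0.0028, 0, 0, -0.0225, -0.0025, 0, 0, -0.0270, -0.0018, 0, 0, -0.0315, -0.0007, 0, 0, -0.0358, 0.0008, 0, 0
335.0 -> 375.0 tangent(x,y) [ 0.88 -0.48] -0.0042, 0.0018, 0, 0, -0.0082, 0.0040, 0, 0, -0.0120, 0.0065, 0, 0, -0.0155, 0.0094, 0, 0, -0.0188, 0.0126, 0, 0, -0.0218, 0.0160, 0, 0, -0.0245, 0.0197, 0, 0, -0.0269, 0.0236, 0, 0
375.0 -> 415.0 tangent(x,y) [0.98 0.2 ] -0.0020, 0.0041, 0, 0, -0.0036, 0.0083, 0, 0, -0.0049, 0.0127, 0, 0, -0.0058, 0.0172, 0, 0, -0.0063, 0.0217, 0, 0, -0.0064, 0.0263, 0, 0, -0.0061, 0.0308, 0, 0, -0.0054, 0.0353, 0, 0
415.0 -> 455.0 tangent(x,y) [0.63 0.78] 0.0011, 0.0045, 0, 0, 0.0026, 0.0088, 0, 0, 0.0044, 0.0130, 0, 0, 0.0066, 0.0170, 0, 0, 0.0091, 0.0208, 0, 0, 0.0120, 0.0243, 0, 0, 0.0152, 0.0276,
[... 835 characters left out ...]
77095425 0.052474478276504984
[0.5915, 0.1232] 70.03285633601985 0.052502193786508215
[0.6061, 0.134] 89.96330539510302 0.05244001436270384
[0.6162, 0.1491] 109.91159605595462 0.05244484094929898
[0.6205, 0.1667] 129.81152098806004 0.052409847483445744
[0.6186, 0.1849] 149.90674020844818 0.05247448768767095
[0.6106, 0.2012] 169.83096926795676 0.05248322779827152
[0.5974, 0.2138] 189.86567371366084 0.05242375089402336
[0.5808, 0.2212] 209.81973924818737 0.05247825082219004
[0.5626, 0.2224] 229.8413003607905 0.05244683094562391
[0.5454, 0.2174] 249.51931654570456 0.052374261625726955
[0.5441, 0.2161] 251.44034658045376 0.051799345337159367
[0.5443, 0.2163] 251.1420652205623 0.05188396855752817
```

Emit:
play_rows(steps=[-0.0025,-0.0038,0,0,-0.0054,-0.0073,0,0,-0.0086,-0.0106,0,0,-0.012,-0.0136,0,0,-0.0157,-0.0163,0,0,-0.0196,-0.0187,0,0,-0.0237,-0.0207,0,0,-0.0279,-0.0223,0,0], grip_force=70)

```text
time: 11.78
tool_pos: [0.5205, 0.1906, 0.1793]
tcp_rot: [-2.221, -2.219, -0.015]
wrist_force: [4.1, 11.7, 0.3]
width: 0.198
grip_force: 68.4
```

Emit:
play_rows(steps=[-0.0044,-0.0013,0,0,-0.0089,-0.0022,0,0,-0.0134,-0.0027,0,0,-0.018,-0.0028,0,0,-0.0225,-0.0025,0,0,-0.027,-0.0018,0,0,-0.0315,-0.0007,0,0,-0.0358,0.0008,0,0])

```text
time: 12.78
tool_pos: [0.5181, 0.1548, 0.1787]
tcp_rot: [-2.218, -2.216, -0.006]
wrist_force: [-4.4, 11.2, 6.0]
width: 0.197
grip_force: 69.1
```

Emit:
play_rows(steps=[-0.0042,0.0018,0,0,-0.0082,0.004,0,0,-0.012,0.0065,0,0,-0.0155,0.0094,0,0,-0.0188,0.0126,0,0,-0.0218,0.016,0,0,-0.0245,0.0197,0,0,-0.0269,0.0236,0,0])

```text
time: 13.78
tool_pos: [0.5391, 0.1262, 0.1782]
tcp_rot: [-2.216, -2.215, 0.006]
wrist_force: [-11.6, 6.0, 11.5]
width: 0.2
grip_force: 69.8
```

Emit:
play_rows(steps=[-0.002,0.0041,0,0,-0.0036,0.0083,0,0,-0.0049,0.0127,0,0,-0.0058,0.0172,0,0,-0.0063,0.0217,0,0,-0.0064,0.0263,0,0,-0.0061,0.0308,0,0,-0.0054,0.0353,0,0])

```text
time: 14.78
tool_pos: [0.5739, 0.1178, 0.1783]
tcp_rot: [-2.217, -2.218, 0.014]
wrist_force: [-11.7, -4.6, 15.6]
width: 0.194
grip_force: 70.3
```

Emit:
play_rows(steps=[0.0011,0.0045,0,0,0.0026,0.0088,0,0,0.0044,0.013,0,0,0.0066,0.017,0,0,0.0091,0.0208,0,0,0.012,0.0243,0,0,0.0152,0.0276,0,0,0.0186,0.0306,0,0])

```text
time: 15.78
tool_pos: [0.6062, 0.134, 0.1786]
tcp_rot: [-2.221, -2.222, 0.014]
wrist_force: [-7.5, -10.4, 12.4]
width: 0.194
grip_force: 70.1
```

Emit:
play_rows(steps=[0.0037,0.0027,0,0,0.0076,0.0051,0,0,0.0117,0.0071,0,0,0.0159,0.0087,0,0,0.0203,0.01,0,0,0.0248,0.0109,0,0,0.0293,0.0114,0,0,0.0339,0.0115,0,0])

```text
time: 16.77
tool_pos: [0.6205, 0.1668, 0.1789]
tcp_rot: [2.217, 2.218, -0.009]
wrist_force: [0.2, -12.7, 8.0]
width: 0.195
grip_force: 69.3
```

```bash
python3 circ.py 575 613 4.75 8; python3 - <<'E'
from workcell import bot
s=bot.read_state();print(s["tool_pos"],s["tcp_rot"],s["wrist_force"],s["q"])
E
```

```text
575.0 -> 613.0 tangent(x,y) [-0.87 -0.49] 0.0005, -0.0043, 0, 0, 0.0006, -0.0086, 0, 0, 0.0004, -0.0130, 0, 0, -0.0002, -0.0173, 0, 0, -0.0012, -0.0215, 0, 0, -0.0025, -0.0256, 0, 0, -0.0041, -0.0296, 0, 0, -0.0061, -0.0335, 0, 0
[0.62045951 0.16681703 0.1789494 ] [ 2.2172107   2.21781176 -0.00884314] [  0.22638668 -12.73890691   7.9511634 ] [ 0.22784528  0.25433768  1.74720806 -0.00845595  1.14191069  0.23109789]
```

Emit:
play_rows(steps=[0.0045,-0.0003,0,0,0.009,-0.001,0,0,0.0135,-0.0021,0,0,0.0178,-0.0036,0,0,0.022,-0.0054,0,0,0.026,-0.0076,0,0,0.0298,-0.0101,0,0,0.0333,-0.013,0,0])

```text
time: 17.77
tool_pos: [0.6105, 0.2011, 0.1792]
tcp_rot: [2.215, 2.215, 0.002]
wrist_force: [8.6, -9.6, 3.2]
width: 0.198
grip_force: 69.0
```

Emit:
play_rows(steps=[0.0033,-0.0032,0,0,0.0063,-0.0066,0,0,0.009,-0.0103,0,0,0.0114,-0.0142,0,0,0.0134,-0.0183,0,0,0.015,-0.0225,0,0,0.0163,-0.0269,0,0,0.0172,-0.0314,0,0])

```text
time: 18.77
tool_pos: [0.5806, 0.2207, 0.1795]
tcp_rot: [2.215, 2.215, 0.011]
wrist_force: [13.0, -3.0, -1.2]
width: 0.199
grip_force: 69.0
```

Emit:
play_rows(steps=[0.0005,-0.0043,0,0,0.0006,-0.0086,0,0,0.0004,-0.013,0,0,-0.0002,-0.0173,0,0,-0.0012,-0.0215,0,0,-0.0025,-0.0256,0,0,-0.0041,-0.0296,0,0,-0.0061,-0.0335,0,0,-0.0061,-0.0335,0,0])

```text
time: 19.9
tool_pos: [0.5464, 0.2173, 0.1795]
tcp_rot: [2.219, 2.218, 0.016]
wrist_force: [10.2, 4.6, -1.9]
width: 0.198
grip_force: 68.8
```

```bash
python3 - <<'E'
from workcell import bot
import numpy as np
s=bot.read_state();p=s["tool_pos"];d=p[:2]-[.5682,.17025];print(p,s["wrist_force"],(np.degrees(np.arctan2(d[1],d[0]))-226.3)%360+360,np.hypot(*d))
E
```

```text
[0.54640898 0.21727396 0.17947871] [10.23377765  4.56526944 -1.91165987] 608.5631236663887 0.051827616838044724
```

Emit:
play_rows(steps=[0.0007,0.0019,0,0,0.0012,0.0034,0,0,0.0012,0.0034,0,0])

```text
time: 20.27
tool_pos: [0.5475, 0.218, 0.1792]
tcp_rot: [2.221, 2.22, 0.007]
wrist_force: [4.1, 3.0, 2.1]
width: 0.197
grip_force: 69.1
```

Emit:
play_rows(steps=[0,0,0,0,0,0,0,0,0,0,0,0,0,0,0,0,0,0,0,0,0,0,0,0,0,0,0,0,0,0,0,0], jaw=0)

```text
time: 21.28
tool_pos: [0.5456, 0.217, 0.1783]
tcp_rot: [-2.221, -2.221, -0.0]
wrist_force: [0.3, -0.2, 0.0]
width: 0.999
grip_force: 0.0
```

Emit:
play_rows(steps=[0,0,-0.02,0,0,0,-0.06,0,0,0,-0.1,0,0,0,-0.12,0,0,0,-0.12,0,0,0,-0.12,0])

```text
time: 22.02
tool_pos: [0.5448, 0.2167, 0.2966]
tcp_rot: [-2.221, -2.221, 0.004]
wrist_force: [-0.5, 0.0, -0.5]
width: 1.002
grip_force: 0.0
```

```bash
python3 - <<'E'
from workcell import bot
from h import *
s=bot.read_state();print(s["tool_pos"],s["wrist_force"],s["time"])
c=bot.read_camera("wrist");np.savez("w2.npz",**c);cv2.imwrite("pics/w2.png",c["pixels"])
C=np.array([.5682,.17025])
for a in(600,609,618):
    t=np.radians(226.3+a);h=C+.0523*np.array([np.cos(t),np.sin(t)]);print(a,proj(c,[[*h,.2],[*h,.146]]).round(1).tolist())
E
```

```text
[0.54479762 0.21672357 0.29664019] [-0.52609653  0.03917772 -0.49726972] 22.025
600 [[330.9, 202.5], [328.9, 185.9]]
609 [[321.8, 205.7], [321.4, 188.6]]
618 [[313.5, 210.2], [314.6, 192.4]]
```

View pics/w2.png

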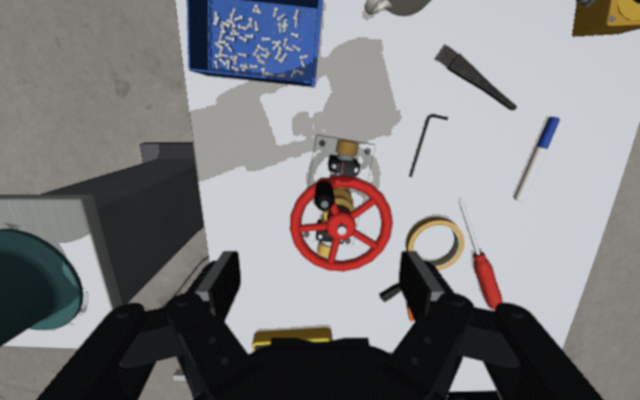

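The wrist view shows the handle top near (323,205), which matches the predicted position at 609° (322,206). That is engagement at about 249° plus one full turn. The gripper is clear of the wheel, and the tape roll, hex key and multimeter look undisturbed.

```bash
python3 -c "
from workcell import bot
print(bot.finish_job())"
```

```text
the job is handed in; nothing more can be done
None
```

I felt the slack run out at about 249° of anticlockwise turning, turned the wheel about 360° further, let go and backed clear, and handed the job in; no verdict came back, and the bystanders look undisturbed in the last picture.

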